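# Wedge the rocking parts chest

## Robot

A 7-joint arm with a two-finger parallel gripper is mounted at the origin on a cart in front of the work surface, level with it; the furniture and walls round the work are solid. World frame = base frame: x ahead of the robot, y to its left, z up, the work surface at z = 0. Lengths are in m, angles in rad, forces in N, time in s.
With the tool pointing down it reaches from about 0.425 to 0.975 m from the base axis. Payload 16.7 kg.
Tool frame: the origin (TCP) lies midway between the tips of the shut fingers; the grasp point (between the pads) lies 19 mm behind it (r.grip_point_offset is the distance from the TCP to the grasp point, in m); z points along the fingers, y is the direction in which the jaws open and shut (so a half turn about z gives the same grasp; the last joint's range is limited). The gripper opens to 85 mm and grips with 20 to 120 N. Pads are 22 mm wide; open, the fingers measure 114 mm over their backs; the gripper's body (76 mm by 85 mm) begins 54 mm behind the grasp point. The pads swing forward as they close: fully open they stand 13 mm farther back than shut.
Start: joints at [-1.419, 0.426, 0.074, 1.606, -0.034, 1.111, -0.067], TCP at [0.201, 0.644, 0.231] pointing down, gripper open.
Joint ranges: [-2.85, 2.85], [-0.5, 2.14], [-1.23, 1.37], [0.21, 2.46], [-1.02, 4.16], [0.16, 2.05], [-2.73, 2.73]. Speed limits (rad/s): [1.89, 1.89, 2.39, 2.39, 3.01, 3.01, 3.01].

## Interface

Orientations are given as a 3x3 rotation matrix whose columns are the frame's x, y, z axes.
In Python, from workcell import read_state, imaging, order, r gives the robot as it stands.
- The arm moves only by the tool play_rows, never from a script. Its argument "rows" is a list of rows, each a list of 5 numbers: the gripper's target within -1 to 1 (shut at 1, half-way at 0, fully open at -1), then the shift along the world's x, y, z in units of 25 mm (1.0 is 25 mm), then the turn about the world's z in units of 5 degrees (1.0 is 5 degrees). A call has 1 to 8 rows; each row shifts and turns the pose as measured when the row begins; what a row does not reach is not made up. A row lasts 1/10 s, in which the tool goes at most 50 mm and 8.59 degrees, less where a joint would pass 70% of its speed; a pose out of reach is approached as far as the arm can. A call is refused whole if a number of a shift passes 1 or a number of a turn 1, either way. A call with a gripper value outside its range is refused whole. The fingers move at their own pace and stop on an object; "grip_force" is the grip in N (left out, the last holds). Time passes only in rows, so rows that do not move let the fingers close. It gives the time, the measured TCP pose, the force and the opening at its end, in the units of the state.
- read_state(): the state, without advancing time (a new reading comes with each control period).
- imaging.read_camera(name): name is "scene" or "top" or "wrist"; returns a dict with "img" (420x560x3 uint8, red, green, blue), "mtx" (3x3 intrinsics, pixels), "world_from_camera" (4x4, takes a point from camera to world coordinates). Camera axes: x right, y up, looking along -z (the intrinsics and any distortion apply to the point x, -y, -z); pixel columns grow to the right and rows downward; lengths in m; the calibration is good to about 2 mm. A picture is of the moment at which its call begins. There is no depth.
- order.hand_in(): hands the job in, once; it reports no verdict.
Trained networks look in the newest picture that a camera, given by its name, has taken for a name from the list of things; names that differ only in an ending like _2 or _b are one class to them, and where a whole thing is asked for, a point or a joint stands for the part that bears it (a point fixed in the world has none). Each returns a list of dicts, best first, with "p" (0 to 1); they miss things now and then, are a little off and sometimes report something else, mostly with a low value. They report only what shows in the picture. A call takes as long as a camera call. They do not tell look-alikes from the thing itself.
- imaging.boxes_of(camera, target): "rect" ([centre column, centre row, width, height] in pixels, round what is visible of it).
- imaging.silhouettes(camera, target): "region" (420x560 bool, what is visible of it) and "rect" ([centre column, centre row, width, height] in pixels, round what is visible of it).
The state is a dict: "clock": time; "q": joint angles; "dq": joint speeds; "joint_efforts": joint torques, N m; "tcp_pos": TCP position; "orientation": TCP orientation; "contact_force": force on the tool from outside, world axes, zero at the start; "moment": the same for the moment, N m; "finger_gap": finger opening in m.
Only numpy, scipy, OpenCV 4.12 (cv2) and the standard library are available. Lean on these libraries where they do the work, as an engineer would, in place of code of your own. Each camera call takes 0.05 s, during which the arm holds its last target.

## Task

The small grey parts chest on the bench rocks because its front right foot is too short. With the fingertips, push the loose wooden wedge along the bench, thin end first, under that foot just until the chest stands level and stops rocking; do not pick the wedge or the chest up, do not shove the chest along, and leave the other things alone. Test it by pressing down firmly on the steel plate on the chest's top at that corner, and finish while still holding it pressed down like that, with the chest firm and level on the wedge.

Things in the scene. Friction and masses are not known exactly. Their poses are not given: they have to be found in the camera images.
- chest: grey steel chest, about 2.2 kg, 170 (x) x 180 (y) x 98 mm high, two white drawer fronts at its -x, loose. Origin on the bench under its centre. Rubber feet 30x30 mm at x +-62, y +-67 mm; underside 22 mm up. It stands level on three; the short one (-x, -y) hangs 4 to 10 mm above the bench, how much is unknown. Unwedged, 3 to 4 N down on that corner rocks it down and it springs back.
- wedge: plain wooden wedge, 60 g, 100 (x) x 50 mm (y), origin at the centre of its flat underside. Thin end 2.5 mm high at +x, upright thick end 19 mm high at -x, even slope. Lies 20 to 60 mm in front of the short foot, thin end towards it, not quite in line. Slides with under 1 N; snug under the foot it resists with 5 N and more, and stays. Pushed too far it shoves or jacks the chest.
- foot_mark (a point): fixed to the chest: on the short foot's centre line, level with the other three soles (on the bench while the chest is level). The foot's front face is 15 mm from it towards the chest's -x.
- corner_cap: steel plate 44x44x3 mm on the chest's top above the short foot (its -x, -y corner), fixed to it; origin at the centre of its underside, its top 98 mm above the bench. The place to press, with about 10 N. The other top corners have such plates too.
- jar_nails: glass jar of nails with a lid, 62 mm across, 85 mm high, a loose bystander; origin at the centre of its underside
- sanding_block: cork sanding block, 63x116x29 mm, a loose bystander; origin at the centre of its underside
- tape_measure: yellow tape measure, 39x86x60 mm, a loose bystander; origin at the centre of its underside
Things that resemble listed ones, but are neither listed nor needed, are in the scene too. There is more than one size of the wedge; the job needs the middle-sized.

How it is judged:
On the way:
1. the wedge's thin end is under the short foot (x of foot_mark in the frame of wedge between -0.02 and 0.06 m and y of foot_mark in the frame of wedge between -0.03 and 0.03 m), for 0.1 s.
At the end, for the whole second after the job is handed in: The fingers still press the corner plate with over 5 N through the last second; the chest is still and level within 0.9 degrees, bearing on the wedge with over 1 N; the wedge lies still, its thin end at least 5 mm under the short foot and its centre line within 30 mm of it (all of step 1 and contact force between the fingers and corner_cap above 5 N and contact force between wedge and chest above 1 N and angle between chest's own z axis and vertical below 0.015 rad and angular speed of chest below 0.05 rad/s and height (world z) of wedge below 0.008 m and linear speed of wedge below 0.01 m/s); the arm keeps its last pose, push and grip.
It fails at once if the wedge is lifted off the bench (height (world z) of wedge above 0.012 m).
It fails at once if the chest is lifted (height (world z) of chest above 0.015 m).
It fails at once if the chest is shoved more than 20 mm (distance of chest from where it was at the start of the episode above 0.02 m).
It fails at once if a bystander (jar, sanding block, tape measure) is moved more than 20 mm (distance of any of jar_nails, sanding_block, tape_measure from where it was at the start of the episode above 0.02 m).
It also fails if it takes over 45 s, if anything falls off the work surface, if the arm or the gripper's body presses on something with over 40 N, if the wrist force passes 120 N, or if a joint passes its speed limit or range.

## Working session

There is one attempt and no reset: what is moved stays moved. The work goes in short steps, Python scripts to look and compute and a tool call to move; the robot and the scene stay as the last step left them, time stands still between calls to the robot, and variables do not carry over. Pictures are saved under pics/ and viewed, and the job is handed in when it is done.

Besides the shell and the picture viewer there is one more tool, called after "Request:" by a JSON object that holds its "name" and its "arguments", one argument or row to a line. play_rows: Moves the arm, as the interface text tells. Its arguments: {"type":"object","properties":{"rows":{"type":"array","items":{"type":"array","items":{"type":"number"}}},"grip_force":{"type":"number"}},"required":["rows"]}

```bash
mkdir -p pics; ls
python3 - <<'E'
from workcell import read_state, imaging, order, r
import cv2
s=read_state();print({k:(s[k]) for k in ('clock','tcp_pos','orientation','contact_force','finger_gap')})
for c in ('scene','top','wrist'):
    d=imaging.read_camera(c);cv2.imwrite(f'pics/{c}0.png',d['img'][:,:,::-1]);print(c,d['mtx'].tolist(),d['world_from_camera'].round(4).tolist(),[k for k in d])
    for t in ('chest','wedge','corner_cap','jar_nails','sanding_block','tape_measure'):
        print(t,[(round(b['p'],2),[int(x) for x in b['rect']]) for b in imaging.boxes_of(c,t)])
E
```

```text
pics
{'clock': 0.0, 'tcp_pos': array([0.20051897, 0.64408559, 0.23058894]), 'orientation': array([[-9.54788990e-01,  2.97284156e-01, -3.38446067e-04],
       [ 2.97284343e-01,  9.54788130e-01, -1.28333591e-03],
       [-5.83711461e-05, -1.32592972e-03, -9.99999119e-01]]), 'contact_force': array([ 0.19330576,  0.06984016, -1.08583284]), 'finger_gap': 0.0853947287259765}
scene [[496.2213627138743, 0.0, 280.8017743495579], [0.0, 496.2213627138743, 218.231614163916], [0.0, 0.0, 1.0]] [[0.4616, 0.5327, -0.7093, -0.544], [-0.8871, 0.2803, -0.3668, -0.8546], [0.0034, 0.7986, 0.6019, 0.9718], [0.0, 0.0, 0.0, 1.0]] ['img', 'mtx', 'world_from_camera']
chest [(0.88, [249, 200, 64, 52])]
wedge [(0.94, [408, 296, 55, 38]), (0.87, [263, 240, 19, 23]), (0.7, [299, 258, 22, 13]), (0.51, [248, 200, 65, 57])]
corner_cap []
jar_nails [(0.52, [200, 175, 25, 23])]
sanding_block [(0.86, [346, 277, 45, 32])]
tape_measure [(0.92, [357, 253, 29, 30])]
top [[408.770899452562, 0.0, 283.5943293752829], [0.0, 408.770899452562, 210.19389134022114], [0.0, 0.0, 1.0]] [[0.0254, 0.9968, -0.0756, 0.4493], [-0.9996, 0.0264, 0.0126, -0.2939], [0.0145, 0.0753, 0.9971, 1.1869], [0.0, 0.0, 0.0, 1.0]] ['img', 'mtx', 'world_from_camera']
chest [(0.64, [229, 189, 87, 87])]
wedge [(0.89, [428, 246, 46, 50]), (0.63, [269, 232, 24, 35]), (0.51, [316, 243, 24, 25])]
corner_cap []
jar_nails [(0.67, [150, 183, 29, 22])]
sanding_block [(0.89, [370, 247, 49, 26])]
tape_measure [(0.74, [368, 215, 27, 14])]
wrist [[338.90178995508114, 0.0, 283.8181119871005], [0.0, 338.90178995508114, 215.47108415459832], [0.0, 0.0, 1.0]] [[0.2971, -0.9094, -0.2911, 0.1267], [0.9548, 0.2832, 0.09, 0.6678], [0.0006, -0.3047, 0.9524, 0.3734], [0.0, 0.0, 0.0, 1.0]] ['img', 'mtx', 'world_from_camera']
chest []
wedge []
corner_cap []
jar_nails []
sanding_block []
tape_measure []
```

View pictures.

Run:
```python
import cv2
a=cv2.imread('pics/top0.png');cv2.imwrite('pics/top0c.png',cv2.resize(a[130:330,120:480],None,fx=2.2,fy=2.2,interpolation=cv2.INTER_CUBIC))
a=cv2.imread('pics/scene0.png');cv2.imwrite('pics/scene0c.png',cv2.resize(a[130:330,170:450],None,fx=2.8,fy=2.8,interpolation=cv2.INTER_CUBIC))
```

```text
(no output)
```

View pics/top0.png

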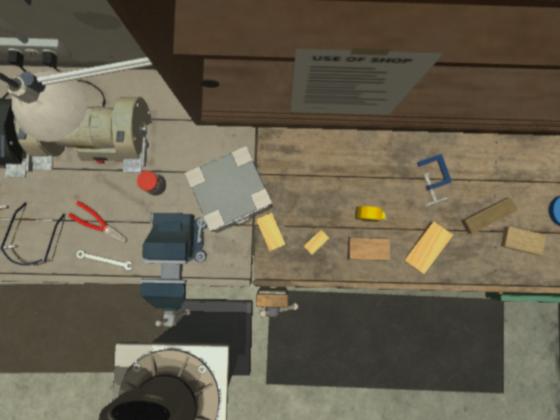

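```bash
sleep 0
```

```text
(no output)
```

View pics/scene0.png

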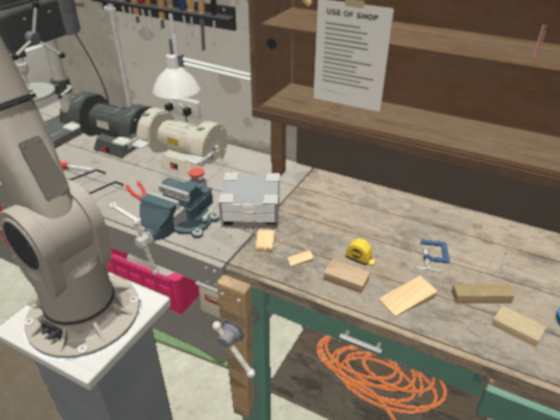

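View pics/top0c.png

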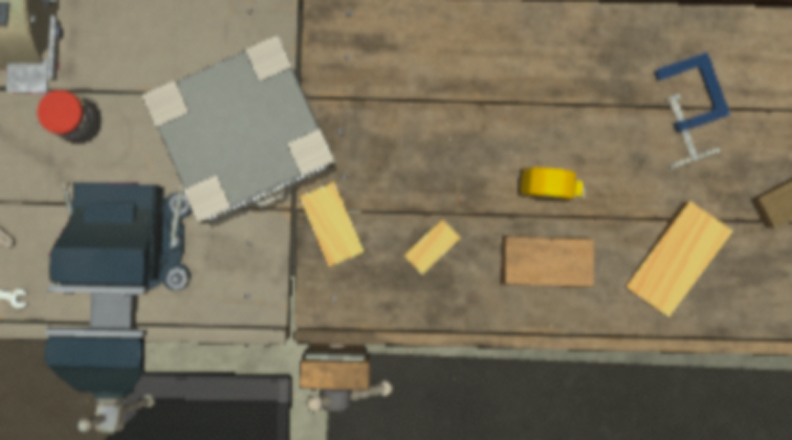

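View pics/scene0c.png

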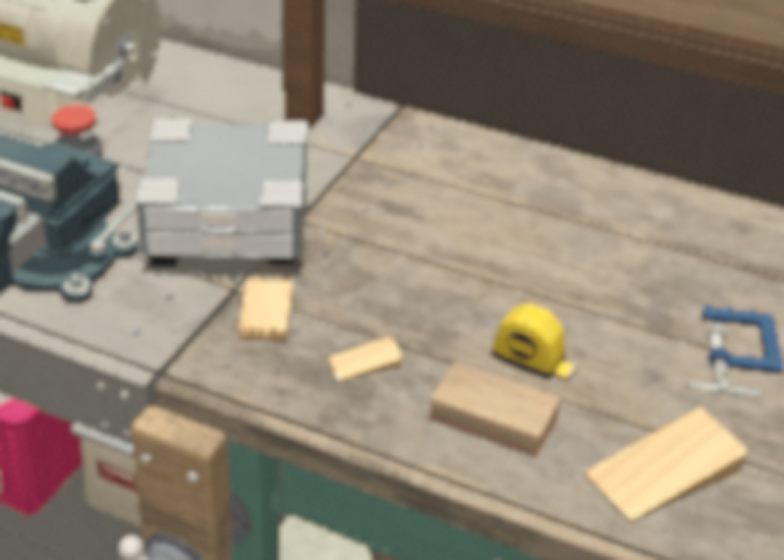

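```bash
cat > h.py <<'E'
import numpy as np, cv2
from scipy.optimize import minimize
from workcell import read_state, imaging, order, r
def proj(d,P):
    P=np.atleast_2d(P);W=d['world_from_camera'];c=(P-W[:3,3])@W[:3,:3]
    c=c*[1,-1,-1]; u=c@d['mtx'].T; return u[:,:2]/u[:,2:]
def unproj(d,px,z):
    W=d['world_from_camera'];v=np.linalg.inv(d['mtx'])@[px[0],px[1],1];v=W[:3,:3]@(v*[1,-1,-1])
    return W[:3,3]+v*(z-W[2,3])/v[2]
def T(p,L,z0=0):
    x,y,a=p;c,s=np.cos(a),np.sin(a);L=np.asarray(L,float)
    return np.c_[x+c*L[:,0]-s*L[:,1],y+s*L[:,0]+c*L[:,1],L[:,2]]
WED=[(sx*.05,sy*.025,z) for sx,zs in((1,(0,.0025)),(-1,(0,.019))) for sy in(1,-1) for z in zs]
CH=[(sx*.085,sy*.09,z) for sx in(1,-1) for sy in(1,-1) for z in(.022,.095)]+[(sx*.077,sy*.082,0) for sx in(1,-1) for sy in(1,-1)]
def hullmask(d,P,S=4):
    h=cv2.convexHull(proj(d,P).astype(np.float32))[:,0]
    m=np.zeros((420*S,560*S),np.uint8);cv2.fillPoly(m,[np.round((h+.5)*S*16-8).astype(np.int32)],1,shift=4)
    return cv2.resize(m.astype(np.float32),(560,420),interpolation=cv2.INTER_AREA)
def fit(ds,ms,L,p0):
    def cost(q):
        p=p0+q*[.01,.01,.1]
        t=0
        for d,m in zip(ds,ms):
            h=hullmask(d,T(p,L),3); t+=1-np.minimum(h,m).sum()/np.maximum(h,m).sum()
        return t
    b=None
    for s in([0,0,0],[.5,-.5,.5],[-.5,.5,-.8]):
        r_=minimize(cost,s,method='Nelder-Mead',options=dict(initial_simplex=np.array(s)+np.array([[0,0,0],[1,0,0],[0,1,0],[0,0,1]]),xatol=.01,fatol=1e-4))
        if b is None or r_.fun<b.fun:b=r_
    return p0+b.x*[.01,.01,.1],b.fun
E
cat > m.py <<'E'
from h import *
import sys
tag=sys.argv[1]
ds={};W={};C={}
for c in('top','scene'):
    ds[c]=imaging.read_camera(c)
    ref=unproj
    W[c]=imaging.silhouettes(c,'wedge');C[c]=imaging.silhouettes(c,'chest')
    print(c,[(round(w['p'],2),[int(x) for x in w['rect']],int(w['region'].sum())) for w in W[c]],[(round(w['p'],2),[int(x) for x in w['rect']]) for w in C[c]])
np.save('pics/ds.npy',ds,allow_pickle=True)
def pick(l,d,P):
    u=proj(d,P)[0];return min(l,key=lambda w:np.hypot(*(np.array(w['rect'][:2])-u)))['region'].astype(np.float32) if l else None
wg=unproj(ds['top'],(271,232),.01)
cg=unproj(ds['top'],(229,189),.08)
out={}
for n,S,L,g,a0 in(('wedge',W,WED,wg,.4),('chest',C,CH,cg,.4)):
    ms={c:pick(S[c],ds[c],[g[0],g[1],.01 if n=='wedge' else .05]) for c in ds if S[c]}
    for sub in(list(ms),)+tuple([c] for c in ms):
        p,f=fit([ds[c] for c in sub],[ms[c] for c in sub],L,np.array([g[0],g[1],a0]))
        print(n,sub,p.round(4),round(f,3))
        if len(sub)>1 or len(ms)==1: out[n]=p
for c in ds:
    im=cv2.resize(ds[c]['img'][:,:,::-1],None,fx=4,fy=4,interpolation=cv2.INTER_CUBIC)
    for n,L in(('wedge',WED),('chest',CH)):
        u=proj(ds[c],T(out[n],L));
        h=cv2.convexHull(u.astype(np.float32))[:,0];cv2.polylines(im,[np.round((h+.5)*4).astype(int)],1,(0,0,255),1)
        for q in u: cv2.circle(im,tuple(np.round((q+.5)*4).astype(int)),2,(255,0,0),-1)
    u=proj(ds[c],[wg[0],wg[1],.03])[0];x,y=int(u[0]*4)-100,int(u[1]*4)-100
    cv2.imwrite(f'pics/{tag}_{c}.png',im[max(0,y-300):y+300,max(0,x-400):x+400])
w,ch=out['wedge'],out['chest']
fm=T(ch,[(-.062,-.067,0)])[0];c_,s_=np.cos(w[2]),np.sin(w[2]);dd=fm[:2]-w[:2]
print('foot',fm.round(4),'in wedge',[round(c_*dd[0]+s_*dd[1],4),round(-s_*dd[0]+c_*dd[1],4)],'cap',fm[:2])
E
python3 m.py a
```

```text
top [(0.93, [269, 232, 27, 38], 625), (0.81, [317, 241, 24, 22], 282)] [(0.61, [229, 189, 87, 85])]
scene [(0.97, [408, 297, 58, 39], 1271), (0.9, [263, 240, 17, 23], 363), (0.53, [300, 259, 27, 12], 205)] [(0.59, [249, 199, 64, 56])]
wedge ['top', 'scene'] [ 0.4751 -0.2716  0.4173] 0.143
wedge ['top'] [ 0.4757 -0.2718  0.4367] 0.047
wedge ['scene'] [ 0.4732 -0.2715  0.4109] 0.082
chest ['top', 'scene'] [ 0.5873 -0.1559  0.4461] 0.118
chest ['top'] [ 0.5877 -0.1567  0.443 ] 0.033
chest ['scene'] [ 0.5897 -0.1541  0.4423] 0.079
foot [ 0.5603 -0.243   0.    ] in wedge [np.float64(0.0894), np.float64(-0.0085)] cap [ 0.56027977 -0.24304957]
```

View pics/a_top.png

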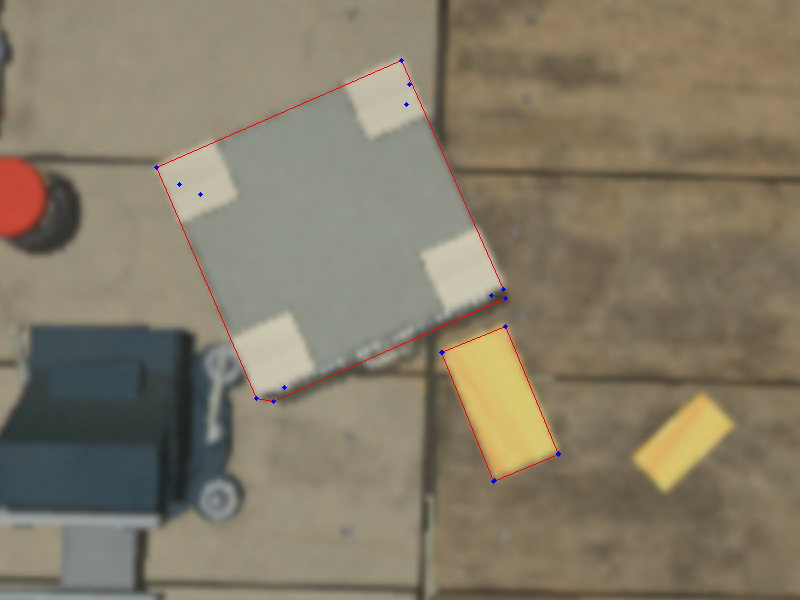

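View pics/a_scene.png

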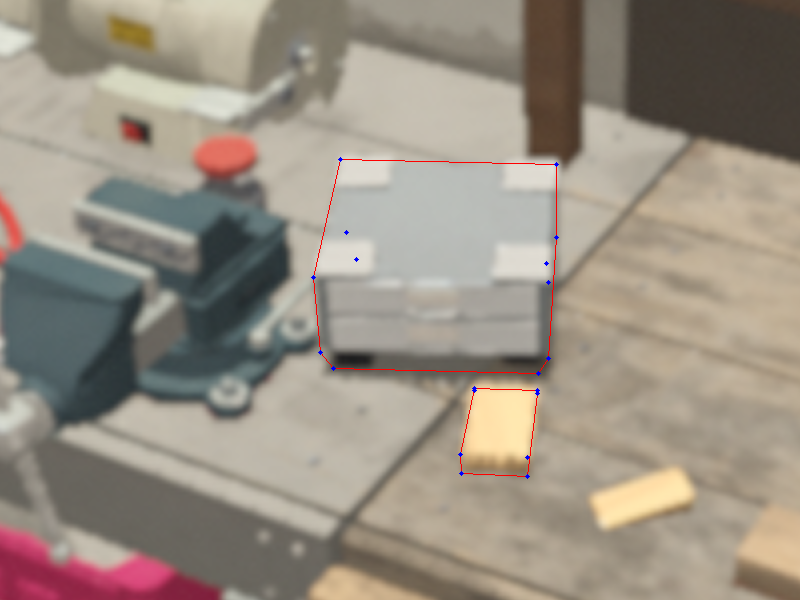

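Request:
{"name": "play_rows", "arguments": {
  "rows": [
    [1,0.4,-0.8,0.6,1],
    [1,0.6,-1,0.6,1],
    [1,0.6,-1,0.6,1],
    [1,0.6,-1,0.6,1],
    [1,0.6,-1,0.6,1],
    [1,0.6,-1,0.6,1],
    [1,0.6,-1,0.6,1],
    [1,0.6,-1,0.4,1]
  ],
  "grip_force": 30
}}

```text
clock: 2.15
tcp_pos: [0.3151, 0.4439, 0.3479]
orientation: [[-0.91, -0.416, 0.001], [-0.416, 0.91, -0.003], [0.0, -0.003, -1.0]]
contact_force: [-0.1, -0.1, 0.0]
finger_gap: 0.0
```

Request:
{"name": "play_rows", "arguments": {
  "rows": [
    [1,0.8,-1,0,0],
    [1,0.8,-1,0,0],
    [1,0.8,-1,0,0],
    [1,0.8,-1,0,0],
    [1,0.7,-1,0,0],
    [1,0.6,-1,0,0],
    [1,0.5,-1,0,0],
    [1,0.4,-1,0,0]
  ]
}}

```text
clock: 2.95
tcp_pos: [0.4556, 0.2346, 0.3516]
orientation: [[-0.908, -0.419, 0.005], [-0.419, 0.908, 0.003], [-0.006, 0.0, -1.0]]
contact_force: [0.9, -0.5, -0.1]
finger_gap: 0.0
```

Request:
{"name": "play_rows", "arguments": {
  "rows": [
    [1,0.3,-1,0,0],
    [1,0.2,-1,0,0],
    [1,0.0,-1,0,0],
    [1,0.0,-1,0,0],
    [1,0.0,-1,0,0],
    [1,-0.2,-1,0,0],
    [1,-0.2,-1,0,0],
    [1,-0.2,-1,0,0]
  ]
}}

```text
clock: 3.75
tcp_pos: [0.4539, 0.0252, 0.3524]
orientation: [[-0.909, -0.417, 0.007], [-0.417, 0.909, 0.004], [-0.008, 0.001, -1.0]]
contact_force: [0.4, -0.4, 0.7]
finger_gap: 0.0002
```

Request:
{"name": "play_rows", "arguments": {
  "rows": [
    [1,-0.3,-1,0,0],
    [1,-0.3,-1,0,0],
    [1,-0.3,-1,0,0],
    [1,-0.4,-1,0,0],
    [1,-0.4,-1,0,0],
    [1,-0.4,-1,0,0],
    [1,-0.4,-1,0,0],
    [1,-0.4,-1,0,0]
  ]
}}

```text
clock: 4.55
tcp_pos: [0.3775, -0.1836, 0.3534]
orientation: [[-0.909, -0.416, 0.011], [-0.416, 0.909, 0.007], [-0.013, 0.002, -1.0]]
contact_force: [1.3, -0.6, -0.5]
finger_gap: 0.0005
```

Request:
{"name": "play_rows", "arguments": {
  "rows": [
    [1,0.2,-1,-0.6,0],
    [1,0.2,-1,-0.8,0],
    [1,0.2,-1,-1,0],
    [1,0.2,-1,-1,0],
    [1,0.2,-0.9,-1,0],
    [1,0.1,-0.1,-1,0],
    [1,0,0,-1,0],
    [1,0,0,-1,0]
  ]
}}

```text
clock: 5.35
tcp_pos: [0.4048, -0.3139, 0.1714]
orientation: [[-0.911, -0.413, 0.023], [-0.413, 0.911, 0.005], [-0.023, -0.005, -1.0]]
contact_force: [0.2, -0.4, 0.1]
finger_gap: 0.0001
```

Request:
{"name": "play_rows", "arguments": {
  "rows": [
    [1,0,0.1,-1,0],
    [1,0,0.1,-1,0],
    [1,0,0,-1,0],
    [1,0,0,-1,0],
    [1,0,0,-0.6,0],
    [1,0,0,-0.4,0],
    [1,0,0,0,0]
  ]
}}

```text
clock: 6.05
tcp_pos: [0.4034, -0.3086, 0.0391]
orientation: [[-0.911, -0.411, 0.022], [-0.411, 0.912, 0.008], [-0.024, -0.002, -1.0]]
contact_force: [-0.4, -0.2, 0.9]
finger_gap: -0.0001
```

Request:
{"name": "play_rows", "arguments": {
  "rows": [
    [1,0,0,-0.6,0],
    [1,0,0,-0.4,0],
    [1,0,0,-0.1,0],
    [1,0,0,0,0]
  ]
}}

```text
clock: 6.45
tcp_pos: [0.405, -0.3097, 0.0131]
orientation: [[-0.911, -0.411, 0.025], [-0.411, 0.912, 0.006], [-0.025, -0.005, -1.0]]
contact_force: [-0.2, -0.3, 0.4]
finger_gap: 0.0
```

```bash
python3 m.py b
python3 - <<'E'
from h import *
d=imaging.read_camera('wrist');cv2.imwrite('pics/w1.png',d['img'][:,:,::-1]);print(read_state()['tcp_pos'])
E
```

```text
top [(0.89, [265, 231, 20, 25], 397), (0.69, [429, 247, 47, 55], 1185), (0.56, [314, 243, 25, 23], 304)] [(0.78, [228, 189, 86, 82])]
scene [(0.69, [298, 260, 23, 13], 244), (0.62, [410, 297, 60, 37], 1231), (0.49, [235, 199, 32, 55], 1225), (0.41, [256, 246, 0, 2], 6)] [(0.61, [234, 200, 33, 54])]
wedge ['top', 'scene'] [ 0.4747 -0.2708  0.3811] 1.337
wedge ['top'] [ 0.4747 -0.2708  0.3811] 0.353
wedge ['scene'] [ 0.4728 -0.2663  0.5178] 0.983
chest ['top', 'scene'] [ 0.5867 -0.1567  0.451 ] 0.639
chest ['top'] [ 0.5872 -0.1564  0.4457] 0.026
chest ['scene'] [ 0.5877 -0.1365  0.6339] 0.602
foot [ 0.5601 -0.244   0.    ] in wedge [np.float64(0.0892), np.float64(-0.0068)] cap [ 0.56008915 -0.24398189]
[ 0.40503503 -0.3096636   0.01320792]
```

View pics/b_scene.png

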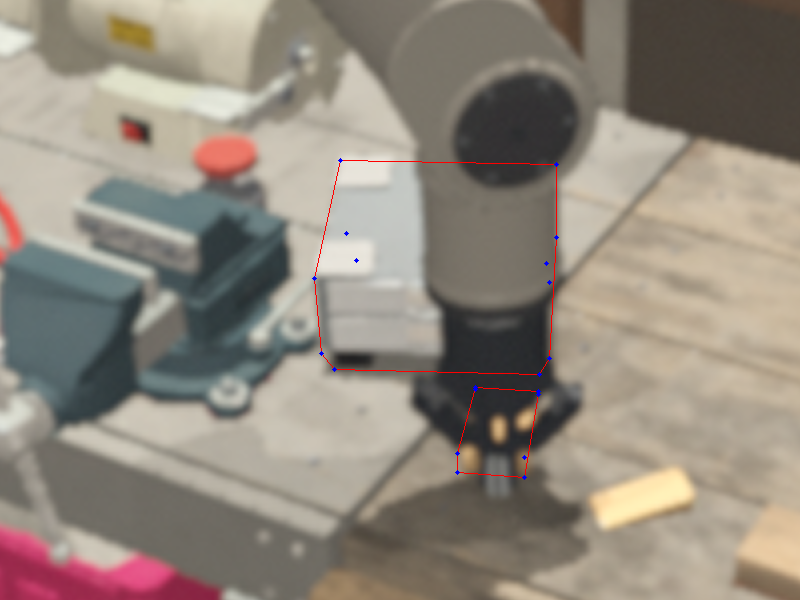

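View pics/w1.png

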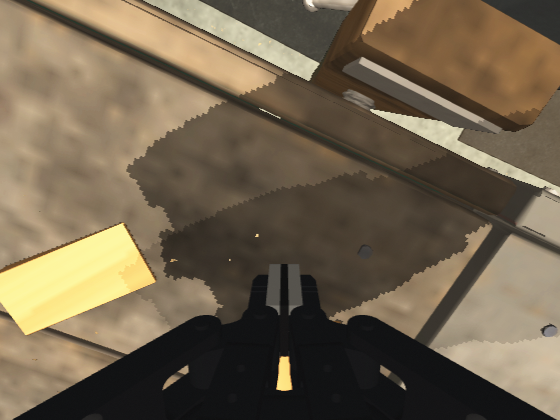

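Request:
{"name": "play_rows", "arguments": {
  "rows": [
    [1,0.36,0.17,-0.1,0],
    [1,0.36,0.17,-0.1,0],
    [1,0.36,0.17,0,0],
    [1,0.36,0.17,0,0],
    [1,0,0,0,0]
  ]
}}

```text
clock: 7.3
tcp_pos: [0.4453, -0.2905, 0.0079]
orientation: [[-0.911, -0.412, 0.026], [-0.412, 0.911, 0.006], [-0.026, -0.006, -1.0]]
contact_force: [-0.4, -0.6, -0.1]
finger_gap: -0.0002
```

```bash
python3 m.py c;python3 - <<'E'
from h import *
s=read_state();print(s['tcp_pos'],s['contact_force'])
d=imaging.read_camera('wrist');cv2.imwrite('pics/w2.png',d['img'][:,:,::-1])
E
```

```text
top [(0.75, [429, 249, 48, 51], 1252), (0.71, [320, 243, 19, 20], 197)] [(0.62, [228, 189, 90, 84])]
scene [(0.9, [407, 296, 55, 39], 1220), (0.77, [299, 260, 28, 13], 204)] [(0.9, [234, 200, 38, 51])]
wedge ['top', 'scene'] [ 0.4747 -0.2741  0.4   ] 2.0
wedge ['top'] [ 0.4747 -0.2741  0.4   ] 1.0
wedge ['scene'] [ 0.4747 -0.2741  0.4   ] 1.0
chest ['top', 'scene'] [ 0.5869 -0.1563  0.448 ] 0.59
chest ['top'] [ 0.5872 -0.1571  0.4605] 0.035
chest ['scene'] [ 0.5793 -0.119   0.6465] 0.533
foot [ 0.56   -0.2435  0.    ] in wedge [np.float64(0.0905), np.float64(-0.005)] cap [ 0.56001733 -0.24350863]
[ 0.44299669 -0.29185843  0.0080548 ] [0.41477348 0.12898479 0.61340353]
```

View pics/c_top.png

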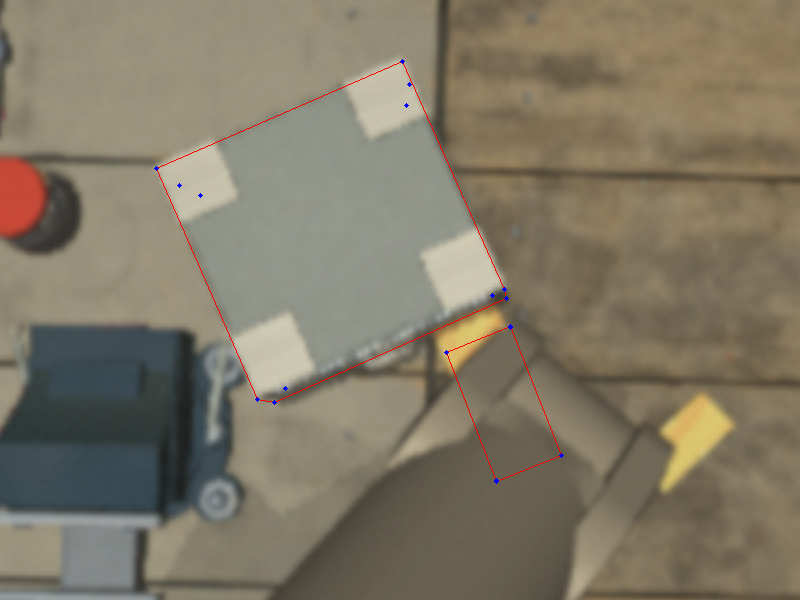

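View pics/w2.png

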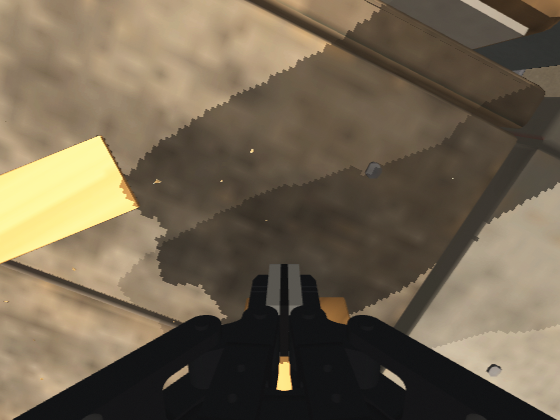

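Request:
{"name": "play_rows", "arguments": {
  "rows": [
    [1,0.18,0.085,0,0],
    [1,0.18,0.085,0,0]
  ]
}}

```text
clock: 7.85
tcp_pos: [0.4516, -0.2881, 0.0082]
orientation: [[-0.913, -0.408, 0.025], [-0.408, 0.913, 0.005], [-0.025, -0.005, -1.0]]
contact_force: [-0.7, 0.1, -0.5]
finger_gap: -0.0002
```

Request:
{"name": "play_rows", "arguments": {
  "rows": [
    [1,0.15,0.07,0,0],
    [1,0.15,0.07,0,0]
  ]
}}

```text
clock: 8.05
tcp_pos: [0.46, -0.2842, 0.0082]
orientation: [[-0.913, -0.408, 0.026], [-0.408, 0.913, 0.005], [-0.026, -0.005, -1.0]]
contact_force: [-0.1, 0.3, -0.2]
finger_gap: -0.0002
```

Request:
{"name": "play_rows", "arguments": {
  "rows": [
    [1,0.11,0.05,0,0],
    [1,0.11,0.05,0,0]
  ]
}}

```text
clock: 8.25
tcp_pos: [0.4664, -0.2811, 0.0082]
orientation: [[-0.913, -0.408, 0.026], [-0.408, 0.913, 0.005], [-0.026, -0.005, -1.0]]
contact_force: [-0.1, -0.6, 0.8]
finger_gap: 0.0
```

Request:
{"name": "play_rows", "arguments": {
  "rows": [
    [1,0.11,0.05,0,0]
  ]
}}

```text
clock: 8.35
tcp_pos: [0.4694, -0.2797, 0.0081]
orientation: [[-0.913, -0.408, 0.025], [-0.408, 0.913, 0.005], [-0.025, -0.005, -1.0]]
contact_force: [-0.1, -0.6, 0.3]
finger_gap: -0.0004
```

Request:
{"name": "play_rows", "arguments": {
  "rows": [
    [1,0.11,0.05,0,0]
  ]
}}

```text
clock: 8.45
tcp_pos: [0.4723, -0.2784, 0.0082]
orientation: [[-0.913, -0.408, 0.025], [-0.408, 0.913, 0.005], [-0.025, -0.005, -1.0]]
contact_force: [-1.0, -0.1, 0.5]
finger_gap: 0.0
```

Request:
{"name": "play_rows", "arguments": {
  "rows": [
    [1,0.11,0.05,0,0]
  ]
}}

```text
clock: 8.55
tcp_pos: [0.4753, -0.2771, 0.0082]
orientation: [[-0.913, -0.408, 0.025], [-0.408, 0.913, 0.005], [-0.025, -0.005, -1.0]]
contact_force: [-1.0, -0.8, 1.3]
finger_gap: -0.0003
```

Request:
{"name": "play_rows", "arguments": {
  "rows": [
    [1,0.07,0.03,0,0]
  ]
}}

```text
clock: 8.65
tcp_pos: [0.4773, -0.2762, 0.0082]
orientation: [[-0.913, -0.408, 0.026], [-0.408, 0.913, 0.005], [-0.025, -0.005, -1.0]]
contact_force: [-1.7, -0.6, 1.2]
finger_gap: 0.0
```

Request:
{"name": "play_rows", "arguments": {
  "rows": [
    [1,0.07,0.03,0,0]
  ]
}}

```text
clock: 8.75
tcp_pos: [0.4789, -0.2755, 0.0081]
orientation: [[-0.913, -0.408, 0.025], [-0.408, 0.913, 0.005], [-0.025, -0.005, -1.0]]
contact_force: [-5.8, -2.3, 3.2]
finger_gap: 0.0001
```

Request:
{"name": "play_rows", "arguments": {
  "rows": [
    [1,0,0,0,0],
    [1,0,0,0,0]
  ]
}}

```text
clock: 8.95
tcp_pos: [0.4789, -0.2755, 0.0081]
orientation: [[-0.913, -0.408, 0.025], [-0.408, 0.913, 0.005], [-0.025, -0.005, -1.0]]
contact_force: [0.2, 0.4, 1.2]
finger_gap: -0.0002
```

Run:
```python
from h import *
d=imaging.read_camera('top');c=imaging.silhouettes('top','chest')
p,f=fit([d],[c[0]['region'].astype(np.float32)],CH,np.array([.588,-.156,.44]));print(p,f)
cv2.imwrite('pics/t3.png',cv2.resize(d['img'][130:280,180:380,::-1],None,fx=4,fy=4,interpolation=cv2.INTER_CUBIC))
d=imaging.read_camera('wrist');cv2.imwrite('pics/w3.png',d['img'][:,:,::-1])
s=read_state();print(s['tcp_pos'],s['contact_force'])
```

```text
[ 0.58788568 -0.15640119  0.45672337] 0.07858681678771973
[ 0.47893509 -0.27546819  0.00810014] [-0.81178171 -0.10966529 -0.1132034 ]
```

View pics/t3.png

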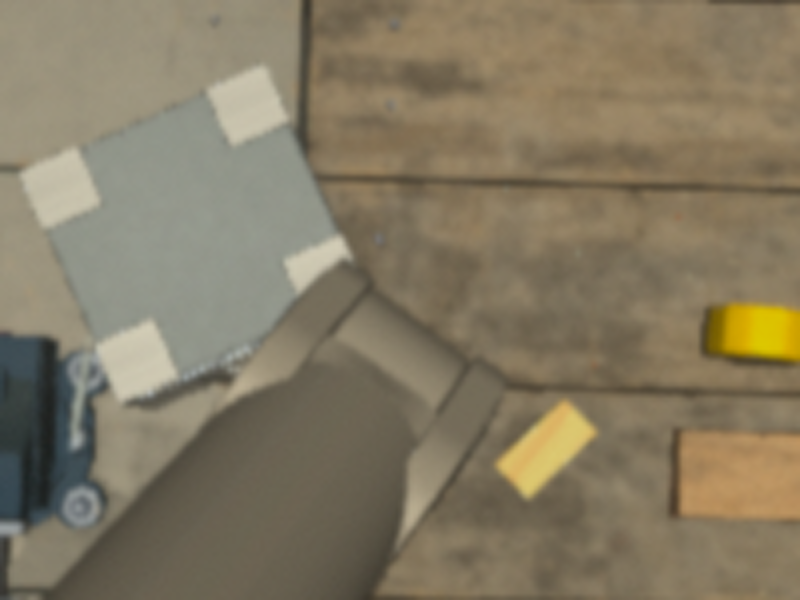

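View pics/w3.png

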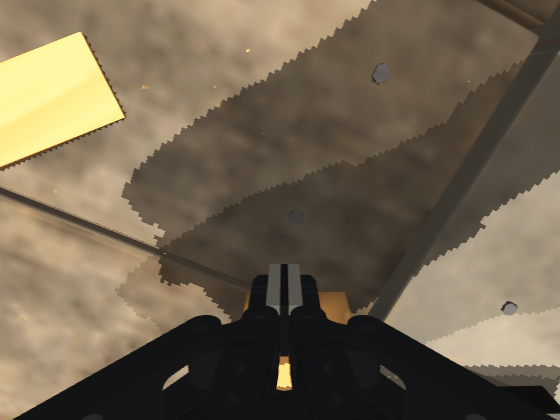

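Request:
{"name": "play_rows", "arguments": {
  "rows": [
    [1,0.04,0.02,0,0]
  ]
}}

```text
clock: 9.2
tcp_pos: [0.4793, -0.2753, 0.008]
orientation: [[-0.913, -0.408, 0.024], [-0.408, 0.913, 0.005], [-0.024, -0.005, -1.0]]
contact_force: [-7.9, -3.7, 4.7]
finger_gap: -0.0002
```

Request:
{"name": "play_rows", "arguments": {
  "rows": [
    [1,-0.3,-0.14,0,0],
    [1,-0.4,-0.18,0.1,0],
    [1,0,0,1,0],
    [1,0,0,1,0],
    [1,0,0,1,0],
    [1,0,0,1,0],
    [1,0,0,1,0],
    [1,0,0,1,0]
  ]
}}

```text
clock: 10.0
tcp_pos: [0.4531, -0.285, 0.1634]
orientation: [[-0.914, -0.405, 0.018], [-0.405, 0.915, 0.008], [-0.02, -0.0, -1.0]]
contact_force: [0.3, 0.2, 1.4]
finger_gap: -0.0001
```

```bash
python3 m.py d
python3 - <<'E'
from h import *
s=read_state();print(s['tcp_pos'],s['contact_force'])
E
```

```text
top [(0.68, [429, 247, 48, 53], 1302), (0.54, [319, 241, 17, 15], 157)] []
scene [(0.96, [407, 296, 60, 44], 1240), (0.59, [299, 258, 23, 11], 242)] [(0.61, [249, 200, 63, 56])]
wedge ['top', 'scene'] [ 0.4747 -0.2741  0.4   ] 2.0
wedge ['top'] [ 0.4747 -0.2741  0.4   ] 1.0
wedge ['scene'] [ 0.4747 -0.2741  0.4   ] 1.0
chest ['scene'] [ 0.5891 -0.1547  0.4516] 0.289
chest ['scene'] [ 0.5891 -0.1547  0.4516] 0.289
foot [ 0.5626 -0.2421  0.    ] in wedge [np.float64(0.0934), np.float64(-0.0047)] cap [ 0.56259993 -0.24206502]
[ 0.45332448 -0.28451066  0.16149005] [-0.14795005  0.02255535 -0.16004914]
```

View pics/d_top.png

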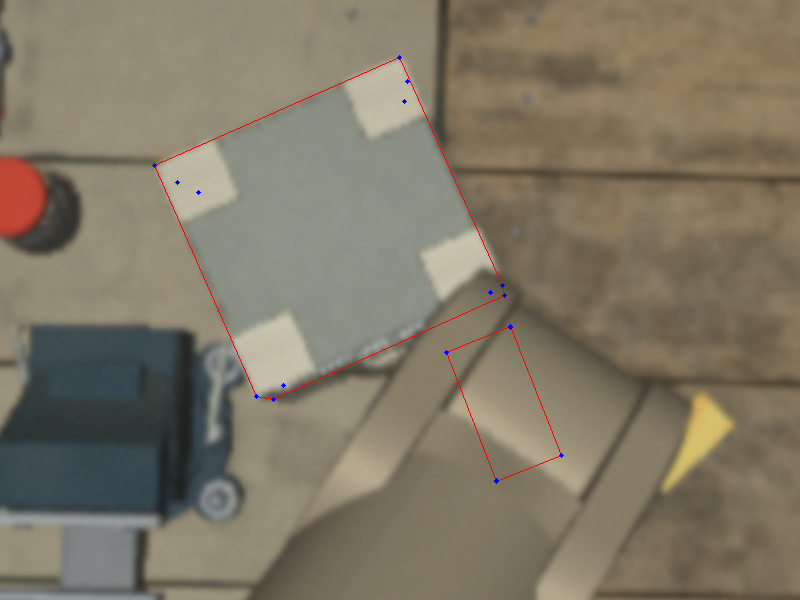

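View pics/d_scene.png

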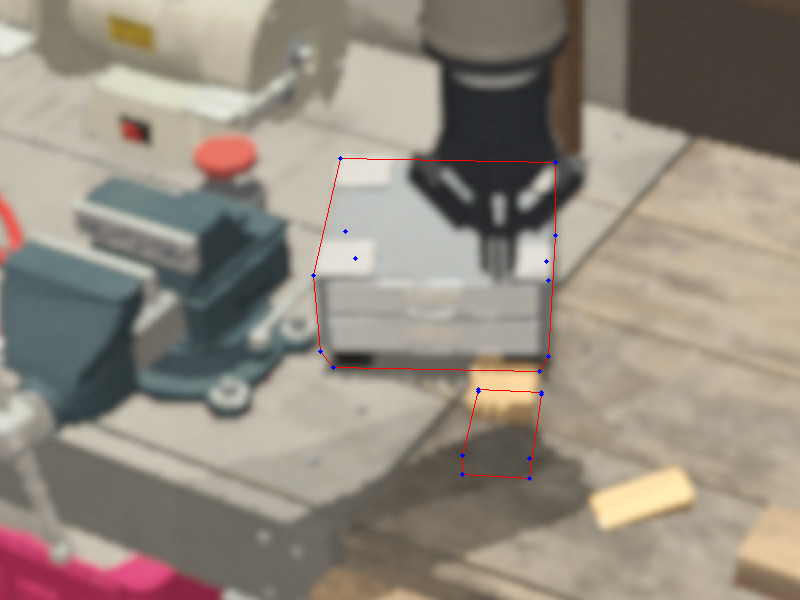

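Request:
{"name": "play_rows", "arguments": {
  "rows": [
    [1,0.9,0.36,-0.2,0],
    [1,0.9,0.36,-0.3,0],
    [1,0.9,0.36,-0.3,0],
    [1,0.9,0.34,-0.4,0],
    [1,0.5,0.2,-0.3,0],
    [1,0,0,-0.1,0]
  ]
}}

```text
clock: 10.9
tcp_pos: [0.5588, -0.2402, 0.1141]
orientation: [[-0.915, -0.404, 0.011], [-0.404, 0.915, 0.011], [-0.014, 0.006, -1.0]]
contact_force: [-0.8, 0.8, -0.7]
finger_gap: 0.0002
```

Request:
{"name": "play_rows", "arguments": {
  "rows": [
    [1,0.04,-0.12,-0.3,0],
    [1,0,0,-0.15,0]
  ]
}}

```text
clock: 11.1
tcp_pos: [0.5585, -0.2439, 0.1012]
orientation: [[-0.915, -0.404, 0.009], [-0.404, 0.915, 0.011], [-0.013, 0.006, -1.0]]
contact_force: [0.2, -0.4, 0.6]
finger_gap: 0.0
```

Run:
```python
from h import *
d=imaging.read_camera('scene');im=d['img'][150:280,190:330,::-1].copy();cv2.imwrite('pics/s5.png',cv2.resize(im,None,fx=4,fy=4,interpolation=cv2.INTER_CUBIC))
s=read_state();print(s['tcp_pos'],s['contact_force'])
```

```text
[ 0.55817308 -0.24385008  0.1009349 ] [ 0.03047344 -0.04638594 -0.80464548]
```

View pics/s5.png

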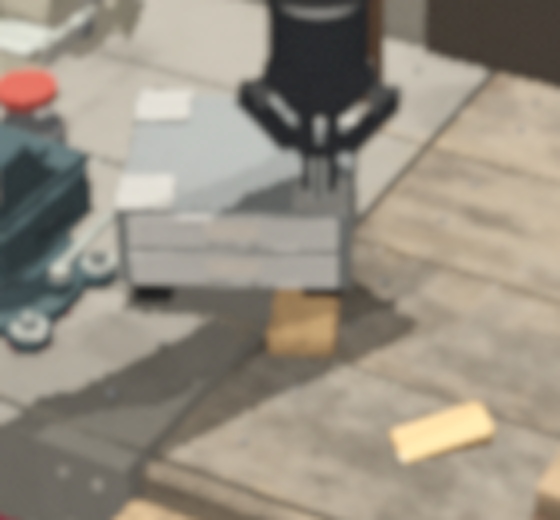

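Request:
{"name": "play_rows", "arguments": {
  "rows": [
    [1,0,0,-0.1,0]
  ]
}}

```text
clock: 11.25
tcp_pos: [0.5577, -0.2445, 0.0986]
orientation: [[-0.915, -0.403, 0.009], [-0.403, 0.915, 0.011], [-0.012, 0.007, -1.0]]
contact_force: [1.3, 0.4, -0.4]
finger_gap: -0.0001
```

Request:
{"name": "play_rows", "arguments": {
  "rows": [
    [1,0,0,-0.05,0]
  ]
}}

```text
clock: 11.35
tcp_pos: [0.5575, -0.2449, 0.0979]
orientation: [[-0.916, -0.402, 0.009], [-0.402, 0.916, 0.011], [-0.013, 0.006, -1.0]]
contact_force: [-3.5, 4.1, 15.7]
finger_gap: -0.0001
```

Request:
{"name": "play_rows", "arguments": {
  "rows": [
    [1,0,0,-0.05,0]
  ]
}}

```text
clock: 11.45
tcp_pos: [0.5575, -0.2449, 0.0977]
orientation: [[-0.916, -0.402, 0.01], [-0.402, 0.916, 0.011], [-0.014, 0.006, -1.0]]
contact_force: [-5.9, 5.7, 21.1]
finger_gap: -0.0002
```

Request:
{"name": "play_rows", "arguments": {
  "rows": [
    [1,0,0,-0.03,0],
    [1,0,0,-0.03,0],
    [1,0,0,-0.03,0]
  ]
}}

```text
clock: 11.75
tcp_pos: [0.5576, -0.2448, 0.0981]
orientation: [[-0.916, -0.401, 0.014], [-0.401, 0.916, 0.013], [-0.017, 0.006, -1.0]]
contact_force: [-1.4, 2.6, 6.1]
finger_gap: -0.0002
```

Run:
```python
from h import *
for i in range(5):
    d=imaging.read_camera('top');s=read_state();print(s['clock'],s['tcp_pos'],s['contact_force'])
```

```text
11.8 [ 0.55761784 -0.24476301  0.09805793] [-1.64752981  3.35471843  7.84991336]
11.85 [ 0.5576197  -0.2447858   0.09805338] [-1.49857161  3.05971438  7.38291826]
11.9 [ 0.55764605 -0.2447731   0.09804292] [-2.16944529  3.76976544  6.8366186 ]
11.95 [ 0.55762729 -0.24476707  0.09804988] [-1.15440047  3.1759358   7.32524074]
12.0 [ 0.55759788 -0.24479537  0.09803868] [-1.62660012  3.0804697   7.49275063]
```

Request:
{"name": "play_rows", "arguments": {
  "rows": [
    [1,0,-0.01,-0.05,0],
    [1,0,-0.01,-0.05,0]
  ]
}}

```text
clock: 12.2
tcp_pos: [0.5576, -0.2451, 0.0978]
orientation: [[-0.916, -0.4, 0.015], [-0.4, 0.916, 0.013], [-0.019, 0.006, -1.0]]
contact_force: [-6.8, 6.6, 22.4]
finger_gap: 0.0004
```

```bash
python3 m.py e
python3 - <<'E'
from h import *
for i in range(6):
    d=imaging.read_camera('scene');s=read_state();print(s['clock'],s['tcp_pos'].round(5),s['contact_force'].round(2),abs(s['dq']).max().round(4))
for t in('jar_nails','sanding_block','tape_measure'):print(t,[(round(b['p'],2),[int(x) for x in b['rect']]) for b in imaging.boxes_of('scene',t)])
im=d['img'][190:260,210:310,::-1].copy();cv2.imwrite('pics/s6.png',cv2.resize(im,None,fx=7,fy=7,interpolation=cv2.INTER_CUBIC))
E
```

```text
top [(0.84, [314, 244, 26, 20], 319), (0.77, [429, 247, 50, 55], 1268), (0.55, [271, 224, 8, 7], 38)] [(0.94, [212, 180, 52, 56])]
scene [(0.78, [408, 298, 56, 39], 1204), (0.64, [264, 229, 17, 20], 285), (0.55, [299, 258, 28, 16], 248)] [(0.96, [249, 200, 63, 50])]
wedge ['top', 'scene'] [ 0.5238 -0.2454  0.4667] 1.151
wedge ['top'] [ 0.4848 -0.2782  0.4594] 0.937
wedge ['scene'] [ 0.5247 -0.2459  0.4287] 0.215
chest ['top', 'scene'] [ 0.5909 -0.1536  0.4727] 0.976
chest ['top'] [ 0.5904 -0.1501  0.4778] 0.75
chest ['scene'] [ 0.59   -0.1536  0.4638] 0.226
foot [ 0.5662 -0.2415  0.    ] in wedge [np.float64(0.0396), np.float64(-0.0156)] cap [ 0.56620937 -0.24145109]
12.55 [ 0.55764 -0.24504  0.09782] [-5.76  6.17 18.57] 0.0022
12.6 [ 0.55766 -0.24501  0.0978 ] [-5.23  6.39 18.48] 0.0017
12.65 [ 0.55766 -0.24503  0.09779] [-5.74  5.85 18.61] 0.0016
12.7 [ 0.55763 -0.24503  0.09777] [-5.91  5.53 18.42] 0.0014
12.75 [ 0.55765 -0.24506  0.0978 ] [-6.13  5.39 18.33] 0.0011
12.8 [ 0.55771 -0.24505  0.09785] [-5.71  6.33 17.88] 0.0018
jar_nails [(0.79, [197, 175, 19, 23])]
sanding_block [(0.63, [347, 275, 45, 35])]
tape_measure [(0.64, [360, 252, 26, 32])]
```

View pics/s6.png

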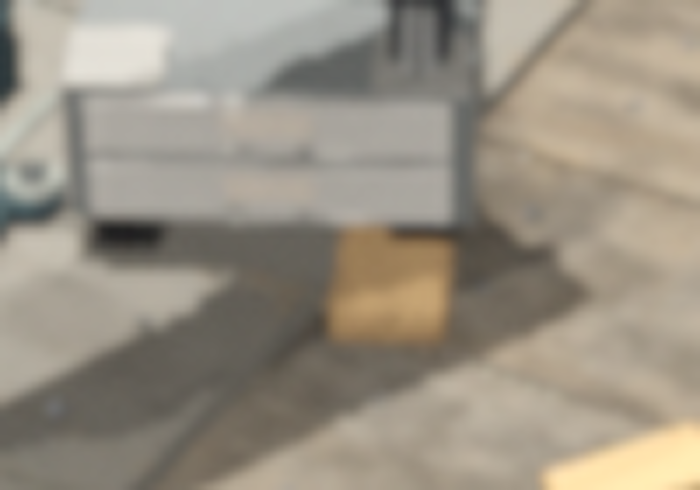

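View pics/e_top.png

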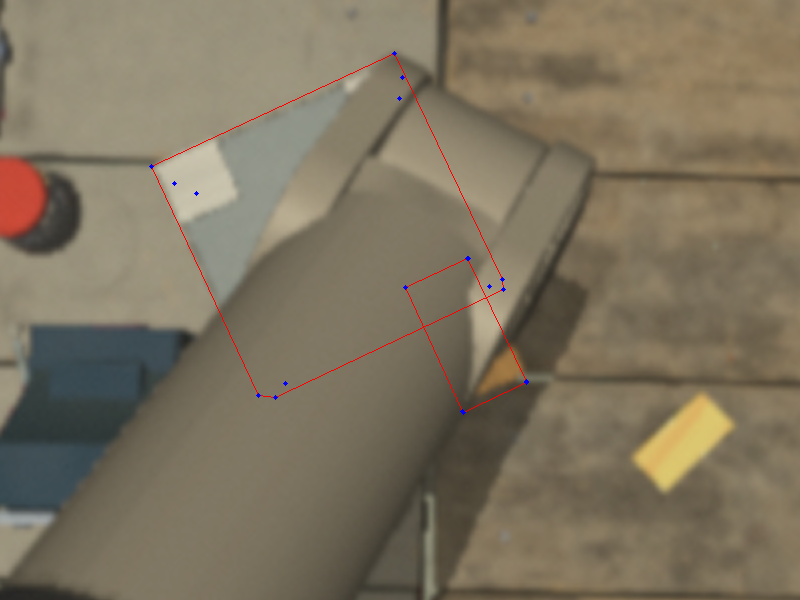

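Request:
{"name": "play_rows", "arguments": {
  "rows": [
    [1,0.01,-0.01,-0.04,0],
    [1,0.01,-0.01,-0.04,0],
    [1,0.01,-0.01,-0.04,0]
  ]
}}

```text
clock: 13.25
tcp_pos: [0.5577, -0.245, 0.0979]
orientation: [[-0.916, -0.4, 0.016], [-0.4, 0.916, 0.016], [-0.021, 0.008, -1.0]]
contact_force: [-5.9, 6.2, 15.6]
finger_gap: -0.0002
```

Run:
```python
from h import *
for i in range(6):
    d=imaging.read_camera('scene');s=read_state();print(s['clock'],s['tcp_pos'].round(5),s['contact_force'].round(2),abs(s['dq']).max().round(4))
dt=imaging.read_camera('top')
for n,d in(('s',d),('t',dt)):
    im=cv2.resize(d['img'][:,:,::-1],None,fx=6,fy=6,interpolation=cv2.INTER_CUBIC)
    for p,L,col in((( .5334,-.247,.435),WED,(0,0,255)),((.588,-.1563,.445),CH,(255,0,0)),((.588,-.1563,.445),[(sx,sy,0) for sx in(-.077,-.047) for sy in(-.082,-.052)],(0,255,0))):
        for q in proj(d,T(p,L)): cv2.circle(im,tuple(np.round((q+.5)*6).astype(int)),3,col,-1)
    u=(proj(d,[.52,-.24,.03])[0]*6).astype(int);cv2.imwrite(f'pics/f_{n}.png',im[u[1]-280:u[1]+220,u[0]-350:u[0]+350])
```

```text
13.3 [ 0.55769 -0.24501  0.09788] [-5.15  5.69 15.32] 0.0034
13.35 [ 0.55766 -0.24497  0.09786] [-5.45  6.46 14.94] 0.0012
13.4 [ 0.55769 -0.24499  0.09789] [-6.7   5.1  15.07] 0.0016
13.45 [ 0.55769 -0.24497  0.09789] [-5.27  4.93 15.28] 0.0017
13.5 [ 0.55767 -0.24497  0.09785] [-6.02  4.98 15.21] 0.001
13.55 [ 0.55767 -0.245    0.09788] [-6.38  5.02 15.72] 0.0022
```

View pics/f_s.png

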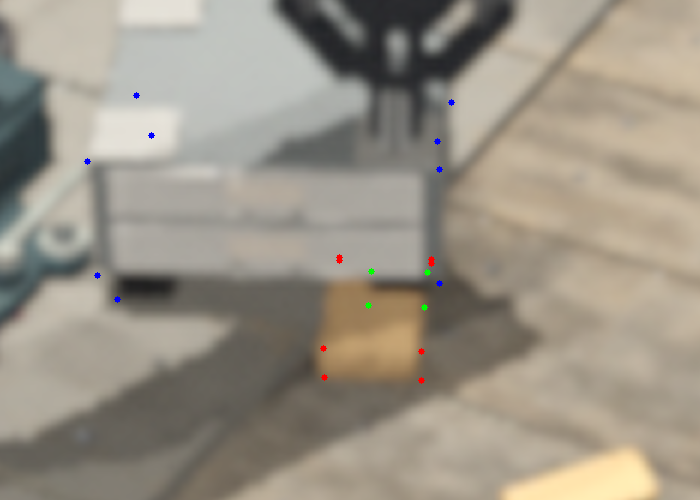

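View pics/f_t.png

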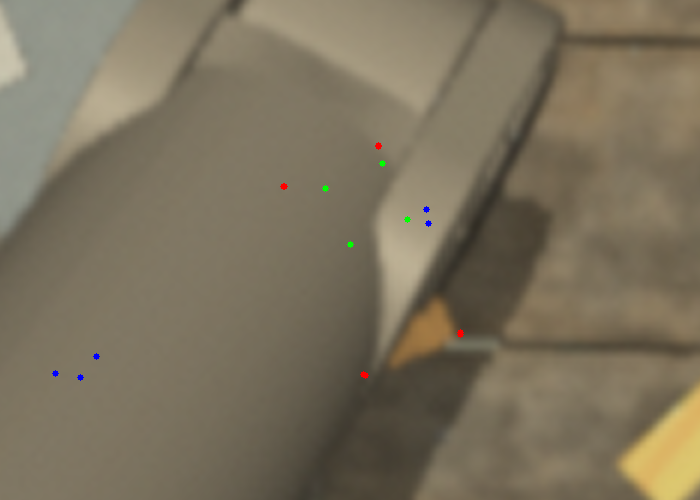

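Run:
```python
from h import *
print(order.hand_in()); s=read_state();print(s['clock'],s['contact_force'])
```

```text
the job is handed in; nothing more can be done
None
the job is handed in; nothing more can be done
```

I pushed the middle-sized wedge along the bench, thin end first, until it was snug under the chest's short foot. I then handed the job in with the fingers still pressing the corner plate. No verdict was reported.

**Wedge:** It went in freely, then resisted with 6 to 9 N, and the last small push moved it only 0.4 mm. By the fingertip position, its thin end is about 39 mm under the foot and its centre line about 9 mm to one side. That matches where it shows in the pictures.

**Chest:** I saw no shift beyond the measuring error of a few mm. Pressing with 7 to 22 N lowered the plate only 0.3 to 0.4 mm, with no rocking. The fingertips met the plate at about 98 mm, its nominal height. I judged level only from that height and the snug fit; I did not measure the tilt itself.

**Last readings before hand-in (clock about 13.6 s):**
- The downward press was steady at about 15 N, more than the suggested 10 N.
- There was also about 8 N of sideways force, probably friction at the fingertips, and nothing was moving.

**Disagreements in the checks:**
- The scene camera puts the chest 2 to 5 mm from where the top camera does, and did so from the start.
- The late fits of the wedge and chest from the pictures were poor because the arm hid parts of them, so I relied on the fingertip position there.
- The jar, sanding block and tape measure showed within a few pixels of where they started in the scene camera, and nothing touched them.

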